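# Press a filter cartridge home with the bench quick clamp

### The arm

A 6-joint arm with a two-finger parallel gripper is mounted at the origin on the work surface. World frame = base frame: x ahead of the robot, y to its left, z up, the work surface at z = 0. Lengths are in m, angles in degrees, forces in N, time in s.
With the tool pointing down it reaches from about 0.3 to 0.85 m from the base axis. Payload 4.2 kg.
Tool frame: the origin (TCP) lies at the centre of the arm's flange, where the gripper is bolted on; the fingertips stand 191 mm ahead of it and the grasp point (between the pads) lies grasp_offset ahead of it (grasp_offset is the distance from the TCP to the grasp point, in m); z points along the fingers, y is the line along which they close (so a half turn about z gives the same grasp; the last joint's range is limited). The gripper opens to 91 mm and grips with 3 to 60 N. Pads are 32 mm wide; open, the fingers measure 118 mm over their backs; the gripper's body (76 mm by 178 mm) begins 60 mm behind the grasp point.
Start: joints at [-1.146, 18.312, 89.639, -0, 72.044, -1.146], TCP at [0.575, 0, 0.405] pointing down, gripper open.
Joint ranges: [-177.97, 177.97], [-48.28, 115.42], [12.27, 149.76], [-77.06, 257.06], [2.81, 150.46], [-146.56, 146.56]. Speed limits (degrees/s): [147.25, 147.25, 180, 180, 180, 180].

### API

Orientations are given as a 3x3 rotation matrix whose columns are the frame's x, y, z axes.
In Python, from station import get_obs, grab_frame, job_done, grasp_offset gives the robot as it stands.
- The arm moves only by the shell command python3 -m inch 'ROWS' [FORCE]. ROWS is JSON, a list that holds one entry, the list of rows, each a list of 7 numbers: the shift along the tool's x, y, z in cm, then the turn, a rotation vector about the tool's x, y, z in degrees, then the opening, from 0 (shut) to 1 (fully open). A call has 1 to 8 rows; each row shifts and turns the commanded pose from where the row before left it, along the tool's axes as they then stand; what a row does not reach is not made up. A row lasts 1/8 s, in which the tool goes at most 62.5 mm and 10.7 degrees, less where a joint would pass 70% of its speed; a pose out of reach is approached as far as the arm can. A call with a gripper value outside its range is refused whole. The fingers move at their own pace and stop on an object; FORCE is the grip in N (left out, the last holds). Time passes only in rows, so rows that do not move let the fingers close. It gives the time, the measured TCP pose, the force, the opening and the grip force at its end, in the units of the state.
- get_obs(): the state, without advancing time (a new reading comes with each control period).
- grab_frame(name): name is "scene" or "side" or "wrist"; returns a dict with "pixels" (400x640x3 uint8, red, green, blue), "intrinsics" (3x3 intrinsics, pixels), "distortion" ([k1, k2, p1, p2, k3] as OpenCV has them; the pictures are not rectified), "R" (3x3) and "t" (3): a world point X has camera coordinates R X + t; the wrist camera has in their place "T_tool_cam" (4x4, takes a point from camera to tool coordinates, whose origin is the TCP and whose axes are the flange's). Camera axes: x right, y down, z forward; pixel columns grow to the right and rows downward; lengths in m; the calibration is good to about 2 mm. A picture is of the moment at which its call begins: read the wrist's pose just before it. There is no depth.
- job_done(): hands the job in; it is judged then, once.
The state is a dict: "clock": time; "q": joint angles; "dq": joint speeds; "tau": joint torques, N m; "tcp_pos": TCP position; "ee_rot": TCP orientation; "force": force on the tool from outside, world axes, zero at the start; "torque": the same for the moment, N m; "grip_width": finger opening in m; "finger_force": force on a finger pad.
Only numpy, scipy, OpenCV 4.12 (cv2) and the standard library are available. Lean on these libraries where they do the work, as an engineer would, in place of code of your own. Each camera call takes 0.05 s, during which the arm holds its last target. There are 200 camera calls.

### The job

The white filter cartridge is only part-way into its manifold block: squeeze the trigger of the bench clamp again and again, letting it spring back between squeezes, so that the jaw walks up and presses the cartridge fully home, never bearing on it with more than 25 N. Then press the release tab and keep it down until the jaw has sprung all the way back, leaving the cartridge home. Work only through the trigger and the tab (do not push the cartridge, the bar or the jaw by hand) and leave the other things on the bench alone.

Things in the scene. Friction and masses are not known exactly. Their poses are not given: they have to be found in the camera images.
- clamp: Bar clamp screwed to the bench: grey housing 40 mm wide (x), y from -105 to +45 mm, top at z = 108 mm; on it stand a fixed black rubber handle post (28 mm wide, y from -3 to +11 mm, top at 178 mm) and, in front of it, the black trigger lever. Origin on the bench; y runs along the steel bar, the moving jaw is at -y, the trigger is squeezed towards +y, towards the post.
- handle (a point): Middle of the rubber handle post's rear (+y) face, at (0, 11, 148) mm in the clamp's frame. The post is fixed; a finger may bear on it.
- trigger_nose (a point): Front (-y) crest of the round nose (12 mm thick, 24 mm wide) of the trigger lever, 147 mm above the bench, about y = -41 mm in the clamp's frame at rest, 52 mm in front of the post's rear face. The lever is 22 mm wide, its top at about 170 mm. A full squeeze moves the nose 26 mm towards the post, to a stop. It springs back when let go.
- trigger (a joint): Trigger lever angle: 0 at rest, 0.224 fully squeezed; hinge 30 mm above the bench, inside the housing, nose 118 mm above it. Its spring takes 1.5 N at the nose at rest, 3 N at full squeeze. A squeeze of 22 mm or more, then let fully back, advances the bar by one 8 mm tooth; a shorter one slips back. Jaw force = 2.2 x (force on nose - 2.5 N) - 5 N: 12 N gives up to 17 N, 16 N up to 25 N.
- tab_top (a point): Top centre of the black release tab (22 mm in x, 26 mm in y) on the front of the housing's top, 122 mm above the bench, at y = -90 mm in the clamp's frame.
- release (a joint): Tipping angle of the release tab: 0 at rest, 0.20 fully down (its top centre then about 7 mm lower, on a stop). About 8 N press it down when the jaw is lightly loaded, up to 14 N when it is loaded heavily. It frees the bar only while it is held down well down and the trigger is let go. It springs back.
- bar: The sliding steel bar (16 x 16 mm, 394 mm long, 72 mm above the bench) with the jaw hanging down at its -y end. Origin: on the bench plane under the jaw's inner face. In the clamp's frame its y is -290 mm when fully open; the ratchet walks it towards +y by up to 62 mm. A spring of 4 to 5 N draws it back open, damped, in about 1 s, once it is freed.
- pad_face (a point): Centre of the round black rubber pad (34 mm across) on the jaw's inner (+y) side, 30 mm above the bench, 18 mm ahead of the jaw's inner face when unloaded. It is carried on a spring of 8 N per mm and gives way up to 6 mm.
- manifold: White plastic manifold block 90 mm (x) x 48 mm (y) x 58 mm high, with brass ports at its sides, screwed to the bench between the clamp's jaws under the bar, with the same directions as the clamp. Origin: on the bench under the block's centre. Fixed.
- cartridge: White round push-fit filter cartridge, 44 mm across, axis 31 mm above the bench, along y under the bar, sticking out of the manifold towards the jaw. It slides in towards +y with a drag of about 8 N until it meets a firm seat. Origin: on the bench plane under its outer end. In the manifold's frame its y is -78 mm when fully home, and up to 22 mm less at the start.
- cartridge_end (a point): Centre of the cartridge's outer (-y) end face, on which the jaw's pad bears; y = -78 mm in the manifold's frame when fully home.
- tip_box: Bystander: grey and white pipette tip box, 85 x 120 x 67 mm high.
- tube_rack: Bystander: flat pink tube rack, 85 x 150 x 32 mm high.
- amber_bottle: Bystander: amber glass bottle with black cap, 70 mm across, 130 mm high.
- small_jar: Bystander: small clear jar, 48 mm across, 60 mm high.
Mind the look-alikes: they are no part of the job. What is shaped like the manifold but red is not meant.

How it is judged:
By the outcome, as a careful person would: the job done as asked, in the order asked, and still so for the second after the job is handed in, with the robot touching nothing.
It also fails if it takes over 72 s, if anything falls off the work surface, if the arm or the gripper's body presses on something with over 40 N, if the wrist force passes 120 N, or if a joint passes its speed limit or range.

## Working session

There is one attempt and no reset: what is moved stays moved. The work goes in short steps, Python scripts to look and compute and a shell command to move; the robot and the scene stay as the last step left them, time stands still between calls to the robot, and variables do not carry over. Pictures are saved under pics/ and viewed, at most 12 in all, crops included, and the job is handed in when it is done.

```bash
mkdir -p pics; ls
python3 - <<'E'
from station import *
import cv2,numpy as np
print(grasp_offset, get_obs())
for n in ("scene","side"):
    f=grab_frame(n); cv2.imwrite(f"pics/{n}0.png",f["pixels"][:,:,::-1]); print(n,f["intrinsics"],f["distortion"],f["R"],f["t"])
E
```

```text
pics
0.172 {'clock': 0.0, 'q': array([-1.14461496e+00,  1.83524846e+01,  8.97054540e+01, -1.72338654e-04,
        7.20433850e+01, -1.14659909e+00]), 'dq': array([ 0.0983247 , -0.07402226, -0.03473935,  0.11478875,  0.10044073,
        0.04366672]), 'tau': array([-5.01459035e-04, -4.12465632e+01, -2.31973493e+01,  7.28826877e-02,
        4.58198413e-02, -1.41870069e-04]), 'tcp_pos': array([5.74842802e-01, 1.65456614e-05, 4.03917973e-01]), 'ee_rot': array([[-3.55306508e-05,  9.99998436e-01, -1.76813513e-03],
       [ 9.99999999e-01,  3.55881095e-05,  3.24653302e-05],
       [ 3.25282040e-05, -1.76813397e-03, -9.99998436e-01]]), 'force': array([ 0.28724639, -0.02081452, -0.77447047]), 'torque': array([-0.01790652, -0.01851366,  0.02744822]), 'finger_force': 0.0, 'grip_width': 0.0909540415936768}
scene [[385.73731258   0.         317.30263877]
 [  0.         385.73731258 202.3853544 ]
 [  0.           0.           1.        ]] [-0.05162096  0.          0.          0.          0.        ] [[ 0.01296557  0.99960693  0.02485716]
 [ 0.52369378  0.01438863 -0.85178506]
 [-0.85180791  0.02406142 -0.52330137]] [ 0.10738878 -0.19771385  1.39203884]
side [[384.460427     0.         319.46353657]
 [  0.         384.460427   198.80832095]
 [  0.           0.           1.        ]] [-0.06962124  0.          0.          0.          0.        ] [[ 0.74649192 -0.66539217  0.00175119]
 [-0.38874306 -0.43825702 -0.81043792]
 [ 0.54002652  0.60430459 -0.58582191]] [-0.50846784  0.23738953  0.71735621]
```

View pics/scene0.png

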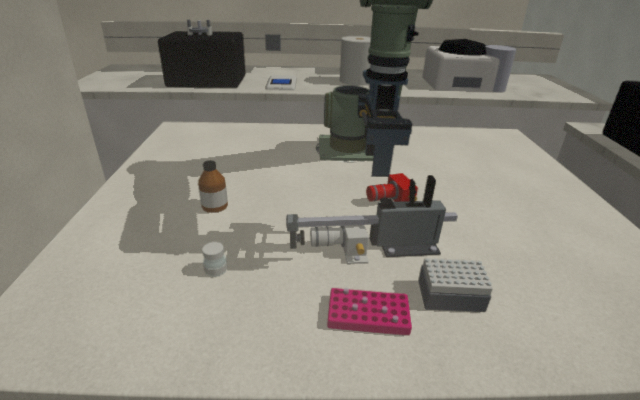

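View pics/side0.png

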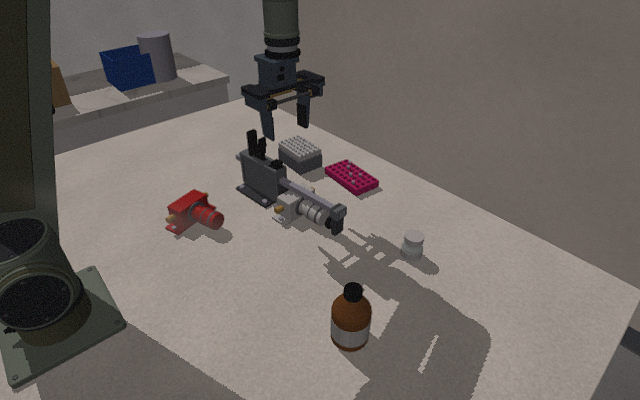

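The scene view shows the clamp: housing at about (410,228), jaw at (293,232), post at (430,190), trigger at (413,193) and tab at (387,205). The white manifold is at (356,243), with the cartridge at (325,236).
There are two manifold-like objects: the white one under the bar at (356,243), which fits, and the red one at (400,188), which is the decoy. I'll confirm with an enlarged crop.

Run:
```python
import cv2,numpy as np
a=cv2.imread("pics/scene0.png")[165:265,275:475]; b=cv2.imread("pics/side0.png")[120:245,220:360]
a=cv2.resize(a,(800,400),interpolation=cv2.INTER_CUBIC);cv2.imwrite("pics/c1.png",a)
cv2.imwrite("pics/c2.png",cv2.resize(b,(672,600),interpolation=cv2.INTER_CUBIC))
```

```text
(no output)
```

View pics/c1.png

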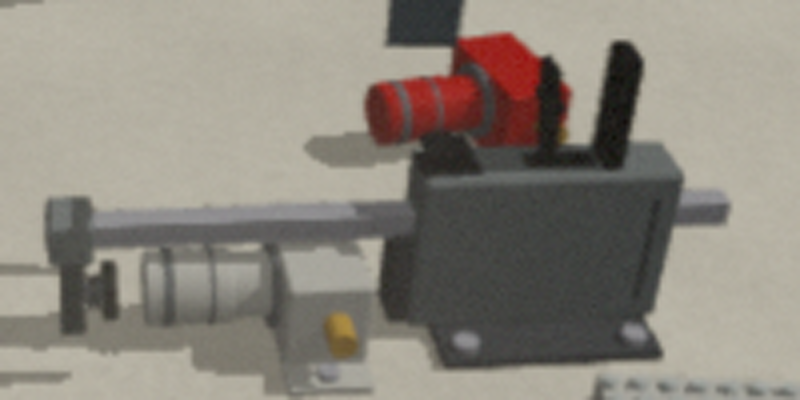

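View pics/c2.png

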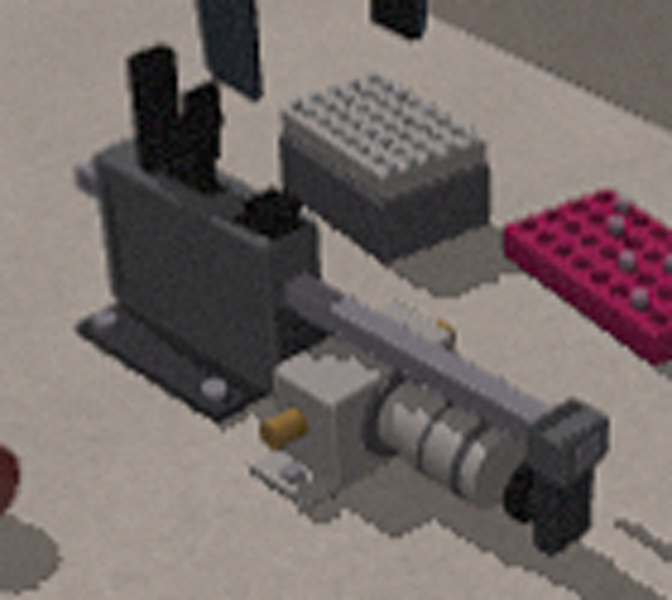

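The crops confirm that the white manifold under the bar has the cartridge sticking out about 35 mm. The red one stands apart and is the decoy. Next I'll cast rays at the housing's top corners.

```bash
cat > h.py <<'E'
import cv2,numpy as np
from station import *
def ray(f,u,v,z,Tw=None):
    p=cv2.undistortPoints(np.array([[[u,v]]],float),f["intrinsics"],np.array(f["distortion"]))[0,0]
    if Tw is None: c=-f["R"].T@f["t"]; d=f["R"].T@np.r_[p,1]
    else: c=Tw[:3,3]; d=Tw[:3,:3]@np.r_[p,1]
    return c+d*(z-c[2])/d[2]
def proj(f,X):
    r=cv2.Rodrigues(np.array(f["R"]))[0]
    return cv2.projectPoints(np.array([X],float),r,np.array(f["t"]),f["intrinsics"],np.array(f["distortion"]))[0][0,0]
def wrist():
    o=get_obs(); f=grab_frame("wrist"); T=np.eye(4);T[:3,:3]=o["ee_rot"];T[:3,3]=o["tcp_pos"]
    return f,T@f["T_tool_cam"],o
E
python3 - <<'E'
from h import *
s=grab_frame("scene");d=grab_frame("side")
def S(x,y,z):return ray(s,275+x/4,165+y/4,z)
def D(x,y,z):return ray(d,220+x/4.8,120+y/4.8,z)
print("scene +x-y",S(422,180,.108),"+x+y",S(672,178,.108),"-x+y",S(660,145,.108))
print("side -x+y",D(100,160,.108),"-x-y",D(270,240,.108),"+x-y",D(318,222,.108))
print("post top",S(627,45,.178),D(152,50,.178),"trig top",S(550,60,.17),D(203,88,.17))
print("tab",S(450,140,.122),D(272,202,.122))
print("bar top end",S(90,215,.080), "bar exit",S(410,205,.08))
w,T,o=wrist(); cv2.imwrite("pics/w0.png",w["pixels"][:,:,::-1])
E
```

```text
scene +x-y [0.58429578 0.01989459 0.108     ] +x+y [0.57878235 0.15982334 0.108     ] -x+y [0.54376501 0.16314659 0.108     ]
side -x+y [0.53114031 0.1503884  0.108     ] -x-y [0.551449   0.01758047 0.108     ] +x-y [0.58133821 0.01532908 0.108     ]
post top [0.55582355 0.12804201 0.178     ] [0.55544938 0.12214919 0.178     ] trig top [0.55954936 0.08632448 0.17      ] [0.55878393 0.08022432 0.17      ]
tab [0.56492844 0.03683161 0.122     ] [0.56197514 0.02858623 0.122     ]
bar top end [ 0.58105603 -0.16069062  0.08      ] bar exit [0.56678021 0.018895   0.08      ]
```

View pics/w0.png

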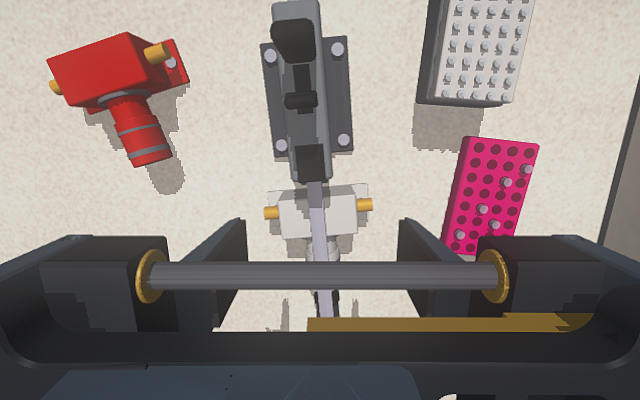

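The wrist view shows the housing with the post at (293,40), the trigger at (301,100), the tab at (309,163) and the base screws at (270,55), (337,48), (281,145) and (344,140). The clamp is slightly yawed.

Run:
```python
from h import *
w,T,o=wrist()
R=lambda u,v,z:ray(w,u,v,z,T).round(4)
for n,u,v,z in [("s1",270,55,.008),("s2",281,145,.008),("s3",337,48,.008),("s4",344,140,.008),("frontL",291,181,.108),("frontR",330,179,.108),("tab",309,163,.122),("nose top",301,101,.165),("nose L",285,101,.16),("noseR",317,100,.16),("post",294,40,.178),("bar1",314,190,.08),("bar2",320,250,.08)]:
  print(n,R(u,v,z))
a=R(281,145,.008)-R(270,55,.008);b=R(344,140,.008)-R(337,48,.008)
for v in(a,b,R(330,179,.108)-R(291,181,.108)):print(np.degrees(np.arctan2(-v[0],-v[1])), v)
```

```text
s1 [0.5139 0.1461 0.008 ]
s2 [0.5228 0.0448 0.008 ]
s3 [0.5904 0.1533 0.008 ]
s4 [0.6003 0.0509 0.008 ]
frontL [0.5444 0.019  0.108 ]
frontR [0.5808 0.0209 0.108 ]
tab [0.562  0.0377 0.122 ]
nose top [0.5588 0.0862 0.165 ]
nose L [0.5472 0.0865 0.16  ]
noseR [0.5698 0.0872 0.16  ]
post [0.556  0.1211 0.178 ]
bar1 [0.5651 0.0042 0.08  ]
bar2 [ 0.5712 -0.0629  0.08  ]
-5.020991358466479 [ 0.0089 -0.1013  0.    ]
-5.522175545743793 [ 0.0099 -0.1024  0.    ]
-92.98800202072013 [0.0364 0.0019 0.    ]
```

Clamp origin is about (0.554, 0.125), with a yaw of about +5.2°. I'll push the nose with the closed fingers, using the arm for the motion and the wrist force for feedback. First I'll turn to the clamp's yaw, shut the gripper and go to in front of the nose.

```bash
python3 -m inch '[[[0,0,0,0,0,-5.2,0],[1.4,-0.25,0,0,0,0,0],[1.4,-0.25,0,0,0,0,0],[1.4,-0.25,0,0,0,0,0],[1.2,-0.25,1,0,0,0,0],[0,0,2.1,0,0,0,0],[0,0,2.1,0,0,0,0],[0,0,2.1,0,0,0,0]]]' 20
cat >> h.py <<'E'
def clampframe():
    o=get_obs(); a=np.radians(5.2); p=o["tcp_pos"]-[.5538,.125,0]
    R=np.array([[np.cos(a),np.sin(a)],[-np.sin(a),np.cos(a)]])
    print("t %.2f"%o["clock"],"clamp x,y mm",(R@p[:2]*1e3).round(1),"tip z %.4f"%(o["tcp_pos"][2]-.191),"F",(R@o["force"][:2]).round(2),o["force"][2].round(2),"w",round(o["grip_width"],4), "rx",o["ee_rot"][:,0].round(3),"rz",o["ee_rot"][:,2].round(3))
E
python3 -c "
from h import *
clampframe()
f=grab_frame('side');d=f['pixels'][80:230,210:370,::-1];cv2.imwrite('pics/s1.png',cv2.resize(d,(640,600),interpolation=2))"
```

```text
clock: 1.3
tcp_pos: [0.5597, 0.0536, 0.3305]
ee_rot: [[-0.091, 0.996, -0.001], [0.996, 0.091, -0.0], [-0.0, -0.001, -1.0]]
force: [-0.2, -0.0, 0.7]
grip_width: 0.014
finger_force: 0.0
t 1.30 clamp x,y mm [ -0.6 -71.7] tip z 0.1395 F [-0.17 -0.02] 0.73 w 0.014 rx [-0.091  0.996 -0.   ] rz [-0.001 -0.    -1.   ]
```

View pics/s1.png

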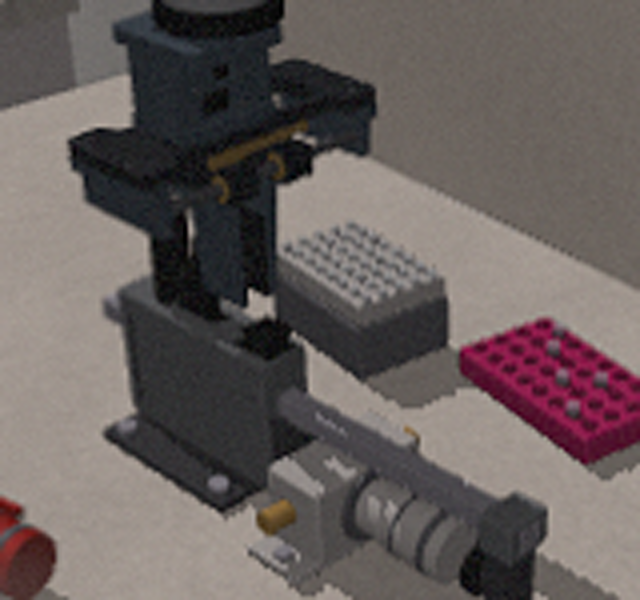

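The fingers stand just in front of the trigger and above the tab, with the post behind the trigger. I'll approach the nose in small steps.

```bash
python3 -m inch '[[[0.5,0.05,0,0,0,0,0],[0.5,0,0,0,0,0,0],[0.2,0,0,0,0,0,0]]]' >/dev/null;python3 -c "
from h import *
clampframe()"; python3 -m inch '[[[0.2,0,0,0,0,0,0]]]'>/dev/null ;python3 -c "
from h import *
clampframe()";python3 -m inch '[[[0.2,0,0,0,0,0,0]]]'>/dev/null ;python3 -c "
from h import *
clampframe()"; python3 -m inch '[[[0.2,0,0,0,0,0,0]]]'>/dev/null ;python3 -c "
from h import *
clampframe()"
```

```text
t 1.73 clamp x,y mm [  0.5 -60.1] tip z 0.1417 F [ 0.09 -1.54] 1.09 w 0.0004 rx [-0.091  0.996 -0.001] rz [ 0.002 -0.    -1.   ]
t 1.85 clamp x,y mm [  0.5 -58.4] tip z 0.1416 F [ 0.4  -2.65] 1.12 w 0.0008 rx [-0.091  0.996 -0.001] rz [ 0.002 -0.    -1.   ]
t 1.98 clamp x,y mm [  0.4 -56.5] tip z 0.1413 F [ 0.45 -2.27] 1.01 w 0.0001 rx [-0.091  0.996 -0.001] rz [ 0.001 -0.    -1.   ]
t 2.10 clamp x,y mm [  0.4 -54.8] tip z 0.1413 F [-0.81 -5.27] 4.07 w 0.0003 rx [-0.091  0.996 -0.001] rz [ 0.001 -0.001 -1.   ]
```

```bash
python3 -m inch '[[[0.3,0,0,0,0,0,0],[0.3,0,0,0,0,0,0],[0.3,0,0,0,0,0,0]]]' >/dev/null;python3 -c "
from h import *
clampframe()"; python3 -m inch '[[[0.3,0,0,0,0,0,0],[0.3,0,0,0,0,0,0]]]'>/dev/null ;python3 -c "
from h import *
clampframe()";python3 -m inch '[[[0.3,0,0,0,0,0,0]]]'>/dev/null ;python3 -c "
from h import *
clampframe()"; python3 -m inch '[[[0.15,0,0,0,0,0,0]]]'>/dev/null ;python3 -c "
from h import *
clampframe()"
```

```text
t 2.48 clamp x,y mm [  0.4 -45.7] tip z 0.1412 F [-0.12 -5.41] 4.57 w 0.0006 rx [-0.091  0.996 -0.001] rz [ 0.001 -0.001 -1.   ]
t 2.73 clamp x,y mm [  0.4 -39.7] tip z 0.1413 F [ 0.23 -4.99] 5.06 w 0.0007 rx [-0.091  0.996 -0.001] rz [ 0.001 -0.001 -1.   ]
t 2.85 clamp x,y mm [  0.4 -36.6] tip z 0.1412 F [ 0.71 -5.16] 4.01 w 0.0004 rx [-0.091  0.996 -0.001] rz [ 0.001 -0.001 -1.   ]
t 2.98 clamp x,y mm [  0.5 -35. ] tip z 0.1410 F [ 0.5  -3.95] 4.11 w 0.0005 rx [-0.091  0.996 -0.001] rz [ 0.001 -0.001 -1.   ]
```

```bash
python3 -m inch '[[[-0.6,0,0,0,0,0,0],[-0.6,0,0,0,0,0,0],[-0.6,0,0,0,0,0,0],[-0.6,0,0,0,0,0,0],[-0.6,0,0,0,0,0,0],[0,0,0,0,0,0,0]]]' >/dev/null;python3 -c "
from h import *
clampframe()
f=grab_frame('scene')['pixels'][200:260,280:380,::-1]
a=cv2.imread('pics/scene0.png')[200:260,280:380]
cv2.imwrite('pics/s2.png',cv2.resize(np.vstack([a,f]),(500,600),interpolation=2))"
```

```text
t 3.73 clamp x,y mm [  0.2 -65.2] tip z 0.1407 F [-0.39 -0.41] 0.41 w 0.0004 rx [-0.09   0.996  0.001] rz [-0.     0.001 -1.   ]
```

View pics/s2.png

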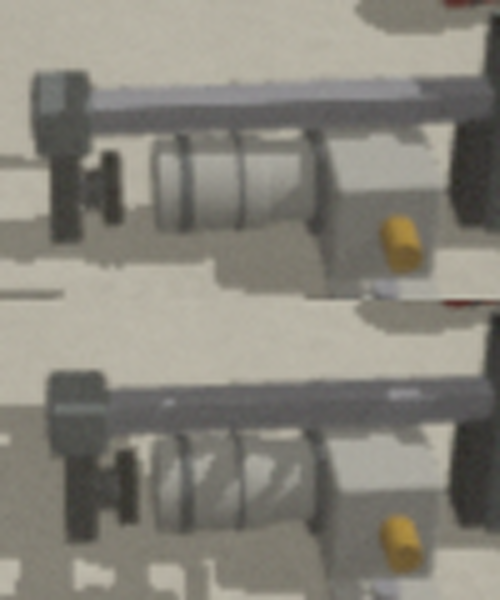

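The jaw advanced one tooth (pad edge 123→138 px in the crop). It has about 8 mm left to the cartridge end, and the cartridge then has about 20 mm to go, so two safe squeezes come next.

```bash
python3 -m inch '[[[0.5,0,0,0,0,0,0],[0.4,0,0,0,0,0,0],[0.4,0,0,0,0,0,0],[0.4,0,0,0,0,0,0],[0.4,0,0,0,0,0,0],[0.4,0,0,0,0,0,0],[0.3,0,0,0,0,0,0],[0.15,0,0,0,0,0,0]]]' >/dev/null;python3 -c "
from h import *
clampframe()"
python3 -m inch '[[[-0.6,0,0,0,0,0,0],[-0.6,0,0,0,0,0,0],[-0.6,0,0,0,0,0,0],[-0.6,0,0,0,0,0,0],[-0.55,0,0,0,0,0,0],[0,0,0,0,0,0,0]]]' >/dev/null;python3 -c "
from h import *
clampframe();cv2.imwrite('pics/t2.png',grab_frame('scene')['pixels'][:,:,::-1])"
python3 -m inch '[[[0.5,0,0,0,0,0,0],[0.4,0,0,0,0,0,0],[0.4,0,0,0,0,0,0],[0.4,0,0,0,0,0,0],[0.4,0,0,0,0,0,0],[0.4,0,0,0,0,0,0]]]' >/dev/null;python3 -c "
from h import *
clampframe()"
python3 -m inch '[[[0.3,0,0,0,0,0,0],[0.15,0,0,0,0,0,0]]]' >/dev/null;python3 -c "
from h import *
clampframe()"
python3 -m inch '[[[-0.6,0,0,0,0,0,0],[-0.6,0,0,0,0,0,0],[-0.6,0,0,0,0,0,0],[-0.6,0,0,0,0,0,0],[-0.55,0,0,0,0,0,0],[0,0,0,0,0,0,0]]]' >/dev/null;python3 -c "
from h import *
clampframe();cv2.imwrite('pics/t3.png',grab_frame('scene')['pixels'][:,:,::-1])
c=[cv2.imread('pics/t%d.png'%i)[200:260,280:380] for i in (2,3)]
cv2.imwrite('pics/s3.png',cv2.resize(np.vstack(c),(500,600),interpolation=2))"
```

```text
t 4.78 clamp x,y mm [  0.4 -35.6] tip z 0.1413 F [-0.28 -6.18] 5.38 w 0.001 rx [-0.091  0.996 -0.001] rz [ 0.001 -0.001 -1.   ]
t 5.53 clamp x,y mm [  0.2 -65.1] tip z 0.1407 F [0.39 0.39] -0.11 w 0.0006 rx [-0.09   0.996  0.001] rz [-0.     0.001 -1.   ]
t 6.33 clamp x,y mm [  0.3 -41.1] tip z 0.1420 F [-1.35 -8.33] 7.93 w 0.0002 rx [-0.092  0.996 -0.005] rz [ 0.002 -0.005 -1.   ]
t 6.58 clamp x,y mm [  0.3 -36.5] tip z 0.1420 F [-1.87 -8.41] 6.5 w 0.0008 rx [-0.092  0.996 -0.004] rz [ 0.002 -0.004 -1.   ]
t 7.33 clamp x,y mm [  0.2 -64.9] tip z 0.1406 F [ 0.01 -0.31] 0.15 w 0.0004 rx [-0.09   0.996  0.001] rz [-0.001  0.001 -1.   ]
```

View pics/s3.png

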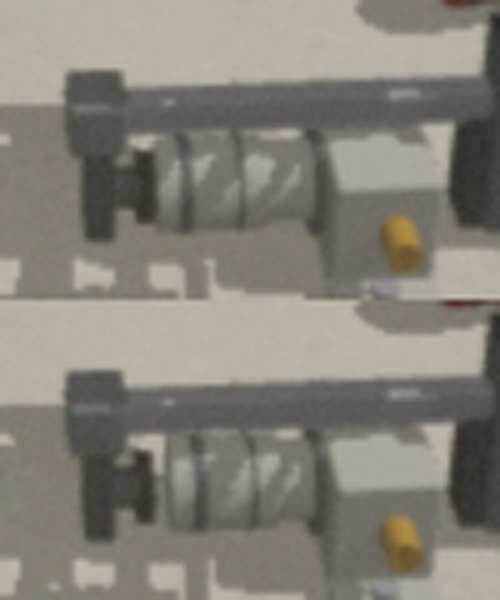

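The second squeeze latched. The third pushed the cartridge about 7 mm but fell short and slipped back, because the loaded tip lags. I'll squeeze a little further.

```bash
python3 -m inch '[[[0.5,0,0,0,0,0,0],[0.4,0,0,0,0,0,0],[0.4,0,0,0,0,0,0],[0.4,0,0,0,0,0,0],[0.4,0,0,0,0,0,0],[0.4,0,0,0,0,0,0],[0.4,0,0,0,0,0,0],[0.2,0,0,0,0,0,0]]]' >/dev/null;python3 -c "
from h import *
clampframe()"
python3 -m inch '[[[0.1,0,0,0,0,0,0]]]' >/dev/null;python3 -c "
from h import *
clampframe()"
python3 -m inch '[[[-0.6,0,0,0,0,0,0],[-0.6,0,0,0,0,0,0],[-0.6,0,0,0,0,0,0],[-0.6,0,0,0,0,0,0],[-0.6,0,0,0,0,0,0],[-0.2,0,0,0,0,0,0],[0,0,0,0,0,0,0]]]' >/dev/null;python3 -c "
from h import *
clampframe();cv2.imwrite('pics/t4.png',grab_frame('scene')['pixels'][:,:,::-1])
r=[cv2.imread('pics/t%d.png'%i)[232:242,282:345].mean(2).mean(0).astype(int) for i in (3,4)]
print(r[0]);print(r[1])
r=[cv2.imread('pics/t%d.png'%i)[212:226,282:325].mean(2).mean(0).astype(int) for i in (3,4)]
print(r[0]);print(r[1])"
```

```text
t 8.38 clamp x,y mm [  0.4 -34.8] tip z 0.1414 F [-1.58 -8.97] 4.4 w 0.0001 rx [-0.092  0.996 -0.004] rz [ 0.001 -0.004 -1.   ]
t 8.50 clamp x,y mm [  0.3 -33.8] tip z 0.1413 F [-0.88 -8.52] 3.83 w 0.0007 rx [-0.092  0.996 -0.004] rz [ 0.001 -0.004 -1.   ]
t 9.38 clamp x,y mm [  0.3 -64.9] tip z 0.1408 F [ 0.91 -0.49] 0.78 w 0.0006 rx [-0.09   0.996  0.001] rz [-0.     0.001 -1.   ]
[125 124 123 123 124 124 122 123 122 122 122 121 120 114  85  64  63  63
  60  62  66  75  76  75  69  61  56  57  79 115 121 100 115 138 139 136
 122  92  88 100 110 112 112 115 120 127 133 132 112 110 131 129 124 120
 114 118 121 121 110 108 101  77  75]
[125 123 125 124 124 123 122 122 122 122 121 121 121 122 122 122 118  99
  65  61  62  62  61  63  70  75  76  78  68  55  55  58  82 122 138 136
 130 110  86  86 100 110 113 118 122 127 134 139 129 104 115 127 124 121
 116 119 121 121 110 108 100  79  76]
[154 154 154 154 154 155 155 154 154 153 142 109  99 101 102 101 100  99
  99  99  97  99 109 124 128 128 128 127 129 128 128 130 129 126 126 126
 126 125 125 125 125 125 124]
[155 154 154 154 154 155 154 154 154 154 154 154 154 149 127 101  99  99
 100  99  97  98  98  99  98 104 117 126 127 128 128 130 129 127 126 126
 126 125 125 124 124 125 124]
```

Latched at tooth 3. The next squeeze goes with force checks.

```bash
python3 -m inch '[[[0.5,0,0,0,0,0,0],[0.4,0,0,0,0,0,0],[0.4,0,0,0,0,0,0],[0.4,0,0,0,0,0,0],[0.4,0,0,0,0,0,0]]]' >/dev/null;python3 -c "
from h import *
clampframe()"
python3 -m inch '[[[0.3,0,0,0,0,0,0]]]' >/dev/null;python3 -c "
from h import *
clampframe()"
python3 -m inch '[[[0.2,0,0,0,0,0,0]]]' >/dev/null;python3 -c "
from h import *
clampframe()"
```

```text
t 10.05 clamp x,y mm [  0.3 -45.1] tip z 0.1419 F [-2.84 -8.77] 6.62 w 0.0008 rx [-0.092  0.996 -0.005] rz [ 0.002 -0.005 -1.   ]
t 10.18 clamp x,y mm [  0.3 -42.1] tip z 0.1420 F [-1.44 -9.35] 6.45 w 0.0003 rx [-0.092  0.996 -0.005] rz [ 0.002 -0.005 -1.   ]
t 10.30 clamp x,y mm [  0.2 -40.1] tip z 0.1420 F [ -2.36 -10.05] 6.28 w 0.0004 rx [-0.092  0.996 -0.005] rz [ 0.002 -0.005 -1.   ]
```

```bash
python3 -m inch '[[[0.15,0,0,0,0,0,0]]]' >/dev/null;python3 -c "
from h import *
clampframe()"
python3 -m inch '[[[0.15,0,0,0,0,0,0]]]' >/dev/null;python3 -c "
from h import *
clampframe();cv2.imwrite('pics/t5.png',grab_frame('scene')['pixels'][:,:,::-1])
for i in (2,3,4,5):
  r=cv2.imread('pics/t%d.png'%i)[232:242,310:345].mean(2).mean(0).astype(int);print(r)"
```

```text
t 10.43 clamp x,y mm [  0.3 -38.7] tip z 0.1420 F [-1.43 -9.06] 7.34 w 0.0007 rx [-0.092  0.996 -0.005] rz [ 0.002 -0.005 -1.   ]
t 10.55 clamp x,y mm [  0.3 -37.2] tip z 0.1420 F [-2.38 -8.9 ] 7.28 w 0.0004 rx [-0.092  0.996 -0.005] rz [ 0.002 -0.005 -1.   ]
[ 63  91 118 127 133 130 101  92 105 127 127 119 112 112 115 119 120 114
 105 130 138 136 134 131 121 113 115 118 121 121 111 109 101  78  75]
[ 79 115 121 100 115 138 139 136 122  92  88 100 110 112 112 115 120 127
 133 132 112 110 131 129 124 120 114 118 121 121 110 108 101  77  75]
[ 68  55  55  58  82 122 138 136 130 110  86  86 100 110 113 118 122 127
 134 139 129 104 115 127 124 121 116 119 121 121 110 108 100  79  76]
[ 73  74  70  59  54  55  60  82 108 111 113 107  86  82  99 129 139 140
 138 135 133 127 120  99  87 106 115 120 122 124 112 109 101  78  76]
```

```bash
python3 -m inch '[[[0.15,0,0,0,0,0,0]]]' >/dev/null;python3 -c "
from h import *
clampframe()"
python3 -m inch '[[[0.2,0,0,0,0,0,0]]]' >/dev/null;python3 -c "
from h import *
clampframe();cv2.imwrite('pics/t6.png',grab_frame('scene')['pixels'][:,:,::-1])"
python3 -m inch '[[[-0.6,0,0,0,0,0,0],[-0.6,0,0,0,0,0,0],[-0.6,0,0,0,0,0,0],[-0.6,0,0,0,0,0,0],[-0.6,0,0,0,0,0,0],[-0.15,0,0,0,0,0,0],[0,0,0,0,0,0,0]]]' >/dev/null;python3 -c "
from h import *
clampframe();f=grab_frame('scene')['pixels'][:,:,::-1];cv2.imwrite('pics/t7.png',f)
c=[cv2.imread('pics/t%d.png'%i)[200:260,280:380] for i in (6,7)]
cv2.imwrite('pics/s4.png',cv2.resize(np.vstack(c),(500,600),interpolation=2))"
```

```text
t 10.72 clamp x,y mm [  0.3 -35.7] tip z 0.1420 F [-1.28 -9.48] 7.41 w 0.0005 rx [-0.092  0.996 -0.005] rz [ 0.002 -0.005 -1.   ]
t 10.85 clamp x,y mm [  0.3 -33.7] tip z 0.1419 F [-2.01 -8.77] 6.17 w 0.0006 rx [-0.092  0.996 -0.005] rz [ 0.002 -0.005 -1.   ]
t 11.78 clamp x,y mm [  0.3 -63.8] tip z 0.1407 F [-0.12 -0.71] -0.38 w 0.0004 rx [-0.09   0.996  0.001] rz [-0.     0.001 -1.   ]
```

View pics/s4.png

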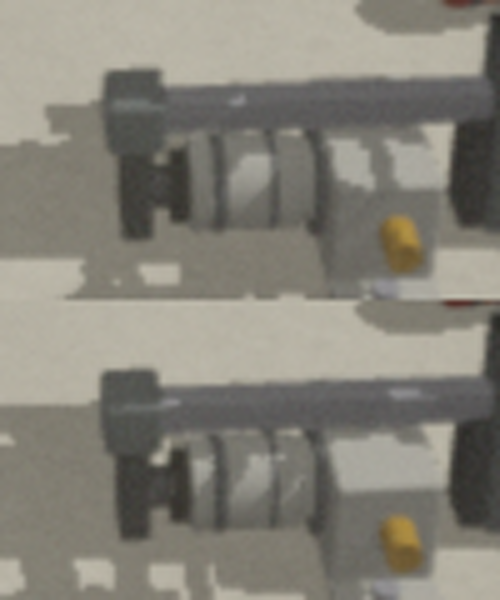

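Tooth 4 latched. The cartridge has moved about 17 mm in all, so the seat should come within the next squeeze. I'll watch the force closely and stop at about 12 N.

```bash
python3 -m inch '[[[0.4,0,0,0,0,0,0],[0.4,0,0,0,0,0,0],[0.3,0,0,0,0,0,0]]]' >/dev/null;python3 -c "
from h import *
clampframe()"
python3 -m inch '[[[0.2,0,0,0,0,0,0]]]' >/dev/null;python3 -c "
from h import *
clampframe()"
python3 -m inch '[[[0.2,0,0,0,0,0,0]]]' >/dev/null;python3 -c "
from h import *
clampframe()"
```

```text
t 12.20 clamp x,y mm [  0.3 -53.5] tip z 0.1414 F [-1.18 -8.12] 5.76 w 0.0006 rx [-0.092  0.996 -0.004] rz [ 0.001 -0.003 -1.   ]
t 12.32 clamp x,y mm [  0.3 -51.9] tip z 0.1415 F [-1.95 -7.53] 4.19 w 0.0004 rx [-0.092  0.996 -0.004] rz [ 0.001 -0.004 -1.   ]
t 12.45 clamp x,y mm [  0.3 -50.1] tip z 0.1417 F [-1.49 -8.66] 5.68 w 0.0004 rx [-0.092  0.996 -0.005] rz [ 0.001 -0.005 -1.   ]
```

```bash
python3 -m inch '[[[0.15,0,0,0,0,0,0]]]' >/dev/null;python3 -c "
from h import *
clampframe()"
python3 -m inch '[[[0.15,0,0,0,0,0,0]]]' >/dev/null;python3 -c "
from h import *
clampframe()"
python3 -m inch '[[[0.15,0,0,0,0,0,0]]]' >/dev/null;python3 -c "
from h import *
clampframe()"
```

```text
t 12.57 clamp x,y mm [  0.3 -48.7] tip z 0.1418 F [-0.78 -9.39] 6.28 w 0.0003 rx [-0.092  0.996 -0.005] rz [ 0.001 -0.005 -1.   ]
t 12.70 clamp x,y mm [  0.3 -47.2] tip z 0.1419 F [-1.06 -9.48] 7.17 w 0.0002 rx [-0.092  0.996 -0.005] rz [ 0.002 -0.005 -1.   ]
t 12.82 clamp x,y mm [  0.3 -45.7] tip z 0.1419 F [-2.68 -8.99] 5.98 w 0.0003 rx [-0.092  0.996 -0.005] rz [ 0.002 -0.005 -1.   ]
```

```bash
python3 -m inch '[[[0.15,0,0,0,0,0,0]]]' >/dev/null;python3 -c "
from h import *
clampframe()"
python3 -m inch '[[[0.15,0,0,0,0,0,0]]]' >/dev/null;python3 -c "
from h import *
clampframe()"
python3 -m inch '[[[0.1,0,0,0,0,0,0]]]' >/dev/null;python3 -c "
from h import *
clampframe()"
```

```text
t 12.95 clamp x,y mm [  0.3 -44.2] tip z 0.1420 F [-2.21 -9.51] 7.63 w 0.0005 rx [-0.092  0.996 -0.005] rz [ 0.002 -0.005 -1.   ]
t 13.07 clamp x,y mm [  0.2 -42.7] tip z 0.1420 F [ -2.17 -10.61] 8.16 w 0.0006 rx [-0.092  0.996 -0.005] rz [ 0.002 -0.005 -1.   ]
t 13.20 clamp x,y mm [  0.2 -41.7] tip z 0.1420 F [-2.4  -9.63] 7.29 w 0.0005 rx [-0.092  0.996 -0.005] rz [ 0.002 -0.005 -1.   ]
```

```bash
python3 -m inch '[[[0.1,0,0,0,0,0,0]]]' >/dev/null;python3 -c "
from h import *
clampframe()"
python3 -m inch '[[[0.1,0,0,0,0,0,0]]]' >/dev/null;python3 -c "
from h import *
clampframe()"
python3 -m inch '[[[0.1,0,0,0,0,0,0]]]' >/dev/null;python3 -c "
from h import *
clampframe();cv2.imwrite('pics/t8.png',grab_frame('scene')['pixels'][:,:,::-1])
for i in (5,6,7,8):
  r=cv2.imread('pics/t%d.png'%i)[232:242,310:345].mean(2).mean(0).astype(int);print(r)"
```

```text
t 13.32 clamp x,y mm [  0.3 -40.8] tip z 0.1420 F [-1.66 -9.41] 7.56 w 0.0005 rx [-0.092  0.996 -0.005] rz [ 0.002 -0.005 -1.   ]
t 13.45 clamp x,y mm [  0.2 -39.8] tip z 0.1420 F [-2.38 -8.58] 7.27 w 0.0005 rx [-0.092  0.996 -0.005] rz [ 0.002 -0.005 -1.   ]
t 13.57 clamp x,y mm [  0.2 -38.8] tip z 0.1420 F [-2.14 -9.5 ] 6.85 w 0.0004 rx [-0.092  0.996 -0.005] rz [ 0.002 -0.005 -1.   ]
[ 73  74  70  59  54  55  60  82 108 111 113 107  86  82  99 129 139 140
 138 135 133 127 120  99  87 106 115 120 122 124 112 109 101  78  76]
[ 69  75  73  67  58  54  56  66  94 110 111 111 102  81  85 105 128 134
 139 139 137 136 133 124 100  93 109 111 111 110 108 108 101  76  76]
[ 75  81  80  70  61  54  55  66 101 131 130 124 109  80  79  95 115 121
 126 134 139 137 135 127 107  97 110 112 113 115 110 108 101  77  75]
[ 62  62  63  69  73  71  62  54  54  57  79 110 118 124 123 107  94 103
 129 135 131 127 120 111 111 110 104  88 106 121 122 117 102  78  76]
```

```bash
python3 -m inch '[[[0.1,0,0,0,0,0,0]]]' >/dev/null;python3 -c "
from h import *
clampframe()"
python3 -m inch '[[[0.1,0,0,0,0,0,0]]]' >/dev/null;python3 -c "
from h import *
clampframe()"
python3 -m inch '[[[0.1,0,0,0,0,0,0]]]' >/dev/null;python3 -c "
from h import *
clampframe()"
```

```text
t 13.75 clamp x,y mm [  0.2 -37.8] tip z 0.1420 F [-0.73 -9.25] 5.87 w 0.0003 rx [-0.092  0.996 -0.005] rz [ 0.002 -0.005 -1.   ]
t 13.88 clamp x,y mm [  0.3 -36.8] tip z 0.1420 F [-1.44 -9.58] 7.21 w 0.0005 rx [-0.092  0.996 -0.005] rz [ 0.002 -0.005 -1.   ]
t 14.00 clamp x,y mm [  0.3 -36. ] tip z 0.1420 F [ -2.04 -10.6 ] 6.22 w 0.0003 rx [-0.092  0.996 -0.006] rz [ 0.002 -0.005 -1.   ]
```

```bash
python3 -m inch '[[[0.05,0,0,0,0,0,0]]]' >/dev/null;python3 -c "
from h import *
clampframe()"
python3 -m inch '[[[0.05,0,0,0,0,0,0]]]' >/dev/null;python3 -c "
from h import *
clampframe()"
python3 -m inch '[[[0,0,0,0,0,0,0]]]' >/dev/null;python3 -c "
from h import *
clampframe();cv2.imwrite('pics/t9.png',grab_frame('scene')['pixels'][:,:,::-1])
for i in (8,9):
  r=cv2.imread('pics/t%d.png'%i)[232:242,310:345].mean(2).mean(0).astype(int);print(r)"
```

```text
t 14.12 clamp x,y mm [  0.3 -35.5] tip z 0.1420 F [ -1.73 -10.22] 6.95 w 0.0006 rx [-0.092  0.996 -0.006] rz [ 0.002 -0.006 -1.   ]
t 14.25 clamp x,y mm [  0.3 -35.1] tip z 0.1420 F [ -2.96 -10.75] 7.61 w 0.0001 rx [-0.092  0.996 -0.006] rz [ 0.002 -0.006 -1.   ]
t 14.38 clamp x,y mm [  0.3 -35.1] tip z 0.1420 F [ -1.41 -11.23] 6.66 w 0.0006 rx [-0.092  0.996 -0.006] rz [ 0.002 -0.006 -1.   ]
[ 62  62  63  69  73  71  62  54  54  57  79 110 118 124 123 107  94 103
 129 135 131 127 120 111 111 110 104  88 106 121 122 117 102  78  76]
[ 63  61  63  65  74  71  65  55  52  56  72 102 113 116 118 111  92  98
 122 135 135 131 127 122 115 110 105  87  97 114 115 112 103  79  75]
```

```bash
python3 -m inch '[[[0.05,0,0,0,0,0,0]]]' >/dev/null;python3 -c "
from h import *
clampframe()"
python3 -m inch '[[[0.05,0,0,0,0,0,0]]]' >/dev/null;python3 -c "
from h import *
clampframe()"
python3 -m inch '[[[-0.6,0,0,0,0,0,0],[-0.6,0,0,0,0,0,0],[-0.6,0,0,0,0,0,0],[-0.6,0,0,0,0,0,0],[-0.6,0,0,0,0,0,0],[-0.15,0,0,0,0,0,0],[0,0,0,0,0,0,0]]]' >/dev/null;python3 -c "
from h import *
clampframe();f=grab_frame('scene')['pixels'][:,:,::-1];cv2.imwrite('pics/t10.png',f)
for i in (8,9,10):
  r=cv2.imread('pics/t%d.png'%i)[232:242,310:345].mean(2).mean(0).astype(int);print(r)
s=grab_frame('scene')
# end edge, home offset from measured clamp/manifold
c=cv2.resize(np.vstack([f[200:260,280:380]]),(800,480),interpolation=2);cv2.imwrite('pics/s5.png',c)"
```

```text
t 14.55 clamp x,y mm [  0.3 -34.7] tip z 0.1420 F [ -2.21 -11.62] 6.52 w 0.0 rx [-0.092  0.996 -0.006] rz [ 0.002 -0.006 -1.   ]
t 14.68 clamp x,y mm [  0.3 -34.3] tip z 0.1420 F [ -1.72 -11.19] 7.36 w 0.0006 rx [-0.092  0.996 -0.007] rz [ 0.002 -0.006 -1.   ]
t 15.55 clamp x,y mm [  0.3 -63.8] tip z 0.1407 F [-0.19 -0.11] -0.16 w 0.0006 rx [-0.09   0.996  0.001] rz [-0.     0.001 -1.   ]
[ 62  62  63  69  73  71  62  54  54  57  79 110 118 124 123 107  94 103
 129 135 131 127 120 111 111 110 104  88 106 121 122 117 102  78  76]
[ 63  61  63  65  74  71  65  55  52  56  72 102 113 116 118 111  92  98
 122 135 135 131 127 122 115 110 105  87  97 114 115 112 103  79  75]
[ 61  61  64  72  73  71  64  56  55  55  75 107 114 111 107  96  80  88
 111 131 137 136 134 132 128 121 107  87  96 114 115 116 102  78  75]
```

View pics/s5.png

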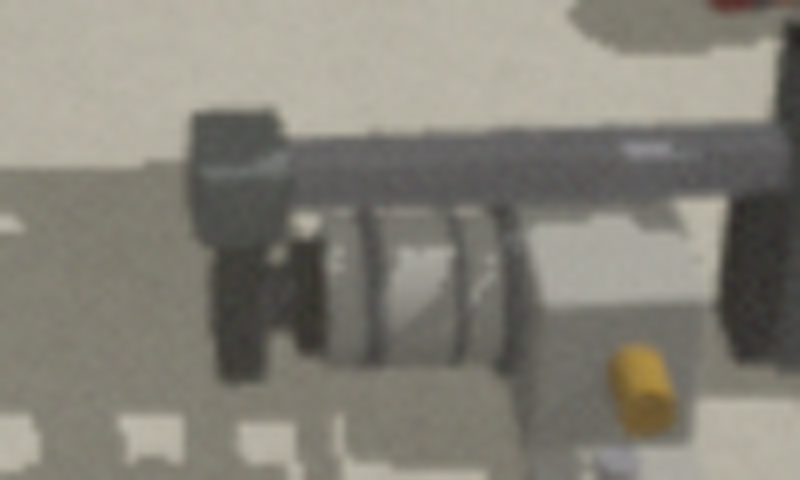

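Tooth 5 latched and the force rose at the end, which suggests the seat. I'll confirm with a small force-limited squeeze: a firm seat should raise the force early with no cartridge motion.

```bash
python3 -m inch '[[[0.4,0,0,0,0,0,0],[0.2,0,0,0,0,0,0]]]' >/dev/null;python3 -c "
from h import *
clampframe()"
python3 -m inch '[[[0.1,0,0,0,0,0,0]]]' >/dev/null;python3 -c "
from h import *
clampframe()"
python3 -m inch '[[[0.1,0,0,0,0,0,0]]]' >/dev/null;python3 -c "
from h import *
clampframe()"
python3 -m inch '[[[0.1,0,0,0,0,0,0]]]' >/dev/null;python3 -c "
from h import *
clampframe()"
```

```text
t 15.90 clamp x,y mm [  0.3 -58. ] tip z 0.1411 F [-0.47 -4.46] 1.42 w 0.0005 rx [-0.091  0.996 -0.002] rz [ 0.001 -0.002 -1.   ]
t 16.02 clamp x,y mm [  0.3 -57.3] tip z 0.1411 F [-0.1  -5.65] 4.58 w 0.0003 rx [-0.091  0.996 -0.002] rz [ 0.001 -0.002 -1.   ]
t 16.15 clamp x,y mm [  0.3 -56.6] tip z 0.1412 F [-1.26 -5.59] 3.56 w 0.0005 rx [-0.091  0.996 -0.003] rz [ 0.001 -0.002 -1.   ]
t 16.27 clamp x,y mm [  0.3 -55.8] tip z 0.1413 F [-0.79 -7.75] 3.62 w 0.0005 rx [-0.091  0.996 -0.003] rz [ 0.001 -0.003 -1.   ]
```

```bash
for i in 1; do python3 -m inch '[[[0.1,0,0,0,0,0,0]]]' >/dev/null;python3 -c "
from h import *
clampframe()"
python3 -m inch '[[[0.1,0,0,0,0,0,0]]]' >/dev/null;python3 -c "
from h import *
clampframe()"
python3 -m inch '[[[0.1,0,0,0,0,0,0]]]' >/dev/null;python3 -c "
from h import *
clampframe()"; done
```

```text
t 16.40 clamp x,y mm [  0.3 -55.1] tip z 0.1414 F [-1.35 -8.87] 4.27 w 0.0001 rx [-0.092  0.996 -0.004] rz [ 0.001 -0.004 -1.   ]
t 16.52 clamp x,y mm [  0.3 -54.3] tip z 0.1414 F [ -0.77 -10.19] 4.11 w 0.0002 rx [-0.092  0.996 -0.005] rz [ 0.001 -0.005 -1.   ]
t 16.65 clamp x,y mm [  0.3 -53.6] tip z 0.1415 F [ -0.61 -10.23] 6.05 w 0.0001 rx [-0.092  0.996 -0.005] rz [ 0.001 -0.005 -1.   ]
```

```bash
python3 -m inch '[[[0.1,0,0,0,0,0,0]]]' >/dev/null;python3 -c "
from h import *
clampframe()"
python3 -m inch '[[[0.1,0,0,0,0,0,0]]]' >/dev/null;python3 -c "
from h import *
clampframe()"
python3 -m inch '[[[0.05,0,0,0,0,0,0]]]' >/dev/null;python3 -c "
from h import *
clampframe();f=grab_frame('scene')['pixels'][:,:,::-1];cv2.imwrite('pics/t11.png',f)
for i in (10,11):
  r=cv2.imread('pics/t%d.png'%i)[232:242,310:345].mean(2).mean(0).astype(int);print(r)"
```

```text
t 16.77 clamp x,y mm [  0.3 -52.8] tip z 0.1415 F [ -1.43 -10.89] 6.25 w 0.0002 rx [-0.092  0.996 -0.006] rz [ 0.001 -0.006 -1.   ]
t 16.90 clamp x,y mm [  0.3 -52. ] tip z 0.1416 F [ -1.87 -12.82] 6.17 w 0.0005 rx [-0.092  0.996 -0.007] rz [ 0.001 -0.006 -1.   ]
t 17.02 clamp x,y mm [  0.3 -51.6] tip z 0.1417 F [ -1.56 -12.24] 6.37 w 0.0003 rx [-0.092  0.996 -0.007] rz [ 0.001 -0.007 -1.   ]
[ 61  61  64  72  73  71  64  56  55  55  75 107 114 111 107  96  80  88
 111 131 137 136 134 132 128 121 107  87  96 114 115 116 102  78  75]
[ 62  61  62  66  75  78  69  57  54  55  76 116 135 134 129 111  87  84
 100 111 116 119 125 129 136 138 128 103 110 124 122 113 103  78  75]
```

Seated: 12.4 N at the nose (jaw about 17 N) and the cartridge did not move. I'll let go, go over the tab and lower.

```bash
python3 -m inch '[[[-0.7,0,0,0,0,0,0],[-0.7,0,0,0,0,0,0],[-0.7,0,0,0,0,0,0],[-0.7,0,0,0,0,0,0],[-0.7,0,0,0,0,0,0],[-0.5,0,0,0,0,0,0],[0,0,0.7,0,0,0,0],[0,0,0.7,0,0,0,0]]]' >/dev/null;python3 -c "
from h import *
clampframe()"
python3 -m inch '[[[0,0,0.3,0,0,0,0],[0,0,0.2,0,0,0,0]]]' >/dev/null;python3 -c "
from h import *
clampframe()"
python3 -m inch '[[[0,0,0.2,0,0,0,0]]]' >/dev/null;python3 -c "
from h import *
clampframe()"
```

```text
t 18.07 clamp x,y mm [  0.2 -89.3] tip z 0.1262 F [-0.68  0.3 ] 0.74 w 0.0005 rx [-0.091  0.996  0.   ] rz [-0.  0. -1.]
t 18.32 clamp x,y mm [  0.2 -89.3] tip z 0.1216 F [-2.03 -0.11] 3.27 w 0.0004 rx [-0.091  0.996 -0.   ] rz [-0.001 -0.    -1.   ]
t 18.45 clamp x,y mm [  0.1 -89.4] tip z 0.1210 F [-4.49 -0.57] 14.34 w 0.0006 rx [-0.091  0.996 -0.   ] rz [-0. -0. -1.]
```

```bash
python3 -m inch '[[[0,0,0.15,0,0,0,0]]]' >/dev/null;python3 -c "
from h import *
clampframe()"
python3 -m inch '[[[0,0,0.15,0,0,0,0]]]' >/dev/null;python3 -c "
from h import *
clampframe()"
python3 -m inch '[[[0,0,0.15,0,0,0,0]]]' >/dev/null;python3 -c "
from h import *
clampframe()"
```

```text
t 18.57 clamp x,y mm [  0.  -89.5] tip z 0.1206 F [-5.64 -0.61] 17.84 w 0.0003 rx [-0.091  0.996 -0.001] rz [ 0.001 -0.001 -1.   ]
t 18.70 clamp x,y mm [ -0.  -89.6] tip z 0.1202 F [-7.89 -1.02] 24.13 w 0.0006 rx [-0.091  0.996 -0.001] rz [ 0.002 -0.001 -1.   ]
t 18.82 clamp x,y mm [ -0.1 -89.7] tip z 0.1193 F [-6.73 -2.46] 16.26 w 0.0003 rx [-0.091  0.996 -0.001] rz [ 0.003 -0.001 -1.   ]
```

The press looks too close to the tab's hinge: the rear edge of the flat tip bears first. I'll lift and shift 13 mm forward (-y).

```bash
python3 -m inch '[[[0,0,-0.8,0,0,0,0],[-0.65,0,0,0,0,0,0],[-0.65,0,0,0,0,0,0],[0,0,0.2,0,0,0,0]]]' >/dev/null;python3 -c "
from h import *
clampframe();cv2.imwrite('pics/t12.png',grab_frame('scene')['pixels'][:,:,::-1])"
python3 -m inch '[[[0,0,0.2,0,0,0,0],[0,0,0.2,0,0,0,0]]]' >/dev/null;python3 -c "
from h import *
clampframe()"
python3 -m inch '[[[0,0,0.2,0,0,0,0]]]' >/dev/null;python3 -c "
from h import *
clampframe()"
python3 -m inch '[[[0,0,0.15,0,0,0,0]]]' >/dev/null;python3 -c "
from h import *
clampframe()"
```

```text
t 19.32 clamp x,y mm [   0.4 -103.4] tip z 0.1211 F [-1.14 -4.37] 5.59 w 0.0006 rx [-0.09   0.996 -0.001] rz [ 0.    -0.001 -1.   ]
t 19.62 clamp x,y mm [   0.3 -103.4] tip z 0.1186 F [-3.51 -5.79] 7.66 w 0.0006 rx [-0.091  0.996 -0.003] rz [ 0.001 -0.003 -1.   ]
t 19.75 clamp x,y mm [   0.3 -103.5] tip z 0.1165 F [-2.99 -6.45] 9.22 w 0.0003 rx [-0.092  0.996 -0.003] rz [ 0.001 -0.003 -1.   ]
t 19.88 clamp x,y mm [   0.3 -103.6] tip z 0.1154 F [-4.54 -6.67] 16.73 w 0.001 rx [-0.092  0.996 -0.004] rz [ 0.002 -0.003 -1.   ]
```

```bash
python3 -m inch '[[[0,0,0.05,0,0,0,0],[0,0,0,0,0,0,0],[0,0,0,0,0,0,0],[0,0,0,0,0,0,0],[0,0,0,0,0,0,0],[0,0,0,0,0,0,0],[0,0,0,0,0,0,0],[0,0,0,0,0,0,0]]]' >/dev/null;python3 -c "
from h import *
clampframe()
cv2.imwrite('pics/t13.png',grab_frame('scene')['pixels'][:,:,::-1])"
python3 -m inch '[[[0,0,0,0,0,0,0],[0,0,0,0,0,0,0],[0,0,0,0,0,0,0],[0,0,0,0,0,0,0],[0,0,0,0,0,0,0],[0,0,0,0,0,0,0],[0,0,0,0,0,0,0],[0,0,0,0,0,0,0]]]' >/dev/null;python3 -c "
from h import *
clampframe()
cv2.imwrite('pics/t14.png',grab_frame('scene')['pixels'][:,:,::-1])
c=[cv2.imread(p)[200:250,275:375] for p in ('pics/scene0.png','pics/t12.png','pics/t14.png')]
for i in (13,14): print(cv2.imread('pics/t%d.png'%i)[212:226,275:325].mean(2).mean(0).astype(int))
cv2.imwrite('pics/s6.png',cv2.resize(np.vstack(c),(400,600),interpolation=2))"
```

```text
t 20.88 clamp x,y mm [   0.3 -103.6] tip z 0.1155 F [-4.19 -5.97] 14.98 w 0.0006 rx [-0.092  0.996 -0.004] rz [ 0.002 -0.003 -1.   ]
t 21.93 clamp x,y mm [   0.3 -103.6] tip z 0.1155 F [-3.37 -6.9 ] 14.27 w 0.0001 rx [-0.092  0.996 -0.004] rz [ 0.002 -0.003 -1.   ]
[157 156 157 157 157 157 157 157 157 155 146 119 100 100 100  99  97  96
  96  96  96  97 104 118 126 127 127 128 128 126 127 129 127 126 126 126
 126 125 125 125 125 125 125 125 125 124 124 124 124 123]
[157 157 157 157 157 157 157 156 156 155 146 119 100 101 100  99  97  96
  95  95  96  97 105 118 126 127 127 128 127 126 126 128 128 127 126 126
 126 124 125 125 125 125 125 125 125 124 124 124 124 123]
```

View pics/s6.png

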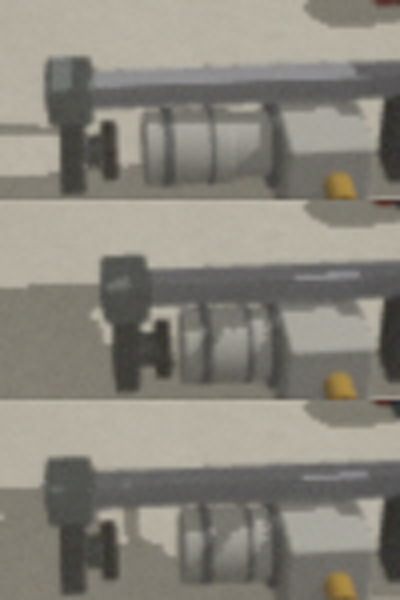

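The jaw is back at its starting position and steady over the last second, and the cartridge has stayed at its seated place (end at about x = 320). I'll lift off clear and check.

```bash
python3 -m inch '[[[0,0,-0.6,0,0,0,0],[0,0,-1,0,0,0,0],[0,0,-2,0,0,0,0],[0,0,-2,0,0,0,0],[0,0,-2,0,0,0,0],[0,0,0,0,0,0,0],[0,0,0,0,0,0,0],[0,0,0,0,0,0,0]]]' >/dev/null;python3 -c "
from h import *
clampframe()
cv2.imwrite('pics/t15.png',grab_frame('scene')['pixels'][:,:,::-1])
for i in (10,14,15):
  m=cv2.imread('pics/t%d.png'%i); print(m[232:242,310:345].mean(2).mean(0).astype(int), m[212:226,280:305].mean(2).mean(0).astype(int))
print(job_done())"
```

```text
t 22.98 clamp x,y mm [ 1.000e-01 -1.023e+02] tip z 0.1881 F [ 0.48 -0.29] -0.3 w 0.0002 rx [-0.091  0.996  0.   ] rz [-0.002  0.    -1.   ]
[ 61  61  64  72  73  71  64  56  55  55  75 107 114 111 107  96  80  88
 111 131 137 136 134 132 128 121 107  87  96 114 115 116 102  78  75] [155 155 155 154 154 154 154 155 156 154 154 154 154 153 154 154 154 154
 152 151 151 151 146 125  98]
[130 135 138 140 141 144 151 155 150 124  99 114 132 132 127 109  87  89
 105 113 117 123 128 134 134 137 128 102 112 128 124 116 102  78  75] [157 157 156 156 155 146 119 100 101 100  99  97  96  95  95  96  97 105
 118 126 127 127 128 127 126]
[163 166 167 167 167 167 167 167 160 130 102 119 136 138 134 118  94  99
 122 136 138 139 138 139 138 138 129 103 112 128 125 115 102  78  75] [155 154 156 159 161 156 123 100  98  98  98  97 100 103 103 105 106 112
 122 127 128 128 129 128 128]
the job is handed in; nothing more can be done
None
```

I handed in the job at about 23 s: the cartridge is home as judged by a rising force (about 12 N on the trigger, roughly 17 N at the jaw) with no more movement, the jaw is fully back, and the arm is clear; one squeeze fell short and was repeated, and a first tab press set too far back had already let the jaw partly return before the final held press.

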